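Seat the mainspring drum in the V-block

ROBOT

A 7-joint arm with a two-finger parallel gripper is mounted at the origin on the work surface. World frame = base frame: x ahead of the robot, y to its left, z up, the work surface at z = 0. Lengths are in m, angles in degrees, forces in N, time in s.
With the tool pointing down it reaches from about 0.425 to 0.875 m from the base axis. Payload 4.7 kg.
Tool frame: the origin (TCP) lies midway between the tips of the shut fingers; the grasp point (between the pads) lies 19 mm behind it (bot.hold_point_z is the distance from the TCP to the grasp point, in m); z points along the fingers, y is the line along which they close (so a half turn about z gives the same grasp; the last joint's range is limited). The gripper opens to 87 mm and grips with 3 to 60 N. Pads are 19 mm wide; open, the fingers measure 117 mm over their backs; the gripper's body (75 mm by 190 mm) begins 51 mm behind the grasp point.
Start: joints at [64.406, 18.392, -4.016, 83.108, 1.295, 78.541, -3.26], TCP at [0.289, -0.582, 0.223] pointing down, gripper open.
Joint ranges: [-163.93, 163.93], [-17.29, 119.83], [-79.2, 71.16], [3.27, 140.29], [-89.18, 269.18], [5.43, 117.66], [-154.24, 154.24]. Speed limits (degrees/s): [147.25, 147.25, 180, 180, 180, 180, 180].

INTERFACE

Orientations are given as [roll, pitch, yaw] about the fixed x, y, z axes, in that order (R = Rz(yaw) Ry(pitch) Rx(roll)).
In Python, from workcell import bot, monitor, imaging gives the robot as it stands. Calls block until the motion is done:
- bot.move_to(position, orientation): joint-space move of the TCP to a pose.
- bot.move_l(position, frame=None, v=0.15): straight line of the TCP; frame=None keeps the orientation; v is the mean speed in m/s.
- bot.move_joints(angles): joint-space move.
- bot.gripper_to(opening, grip_force=None): finger opening in m; grip_force is the grip in N (None keeps the last); returns when the fingers have stopped.
- bot.wait(seconds).
- bot.inverse_kinematics(position, orientation): joint angles nearest the present ones, or None.
- monitor.sense(): the state.
- imaging.capture(name): name is "side" or "top"; returns a dict with "color" (400x640x3 uint8, red, green, blue), "fx", "fy", "cx", "cy" (pixels), "k1" (the pictures are not rectified: a ray, as slopes to the right and down, at radius r is drawn at 1 + k1 r^2 times it, then the intrinsics apply), "R" (3x3) and "t" (3): a world point X has camera coordinates R X + t. Camera axes: x right, y down, z forward; pixel columns grow to the right and rows downward; lengths in m; the calibration is good to about 2 mm. A picture is of the moment at which its call begins. There is no depth.
A pose or a line that the arm cannot do raises bot.MotionError and nothing moves.
- bot.close_job(): hands the job in; it is judged then, once.
The state is a dict: "clock": time; "joints": joint angles; "joint_vel": joint speeds; "joint_efforts": joint torques, N m; "position": TCP position; "eef_rot": TCP orientation; "force": force on the tool from outside, world axes, zero at the start; "ft_torque": the same for the moment, N m; "width": finger opening in m; "grasp_force": force on a finger pad.
Only numpy, scipy, OpenCV 4.12 (cv2) and the standard library are available. Lean on these libraries where they do the work, as an engineer would, in place of code of your own. Each camera call takes 0.05 s, during which the arm holds its last target. There are 200 camera calls.

TASK

Push the large brass mainspring drum across the bench into the blue V-block until it sits home against both faces of the V, then let go of it. Its spring is loose inside, so keep it standing on the bench: do not lift it or tip it over. Leave the silver drum and the small brass drum where they are.

Things in the scene. Friction and masses are not known exactly. Their poses are not given: they have to be found in the camera images.
- brass_drum: large brass drum, upright cylinder 56 mm across, 50 mm tall, dark hub 12 mm wide and 6 mm high on top, 0.2 to 0.5 kg, slides on the bench. Origin: centre of its underside, z up. Starts 150 to 190 mm before the V's origin (-x of the V) and 60 to 90 mm left or right of its middle line; the way to the V is clear, so one straight push towards the V's origin brings it home
- vee: blue V-block fixed on the bench, mouth roughly towards the robot: two upright faces 22 mm high, 75 mm long, at 90 degrees, on 18 mm cheeks; open above, no floor. Origin: point on the bench under the large drum's axis when it touches both faces; x runs along the V's middle line from mouth to corner (corner at x = +40 mm, mouth 106 mm wide at x = -13 mm, cheeks reach y = +-66 mm), z up
- steel_drum: the silver drum, bystander, of the same shape and size as the large brass one (56 mm in diameter, 50 mm tall, origin at the centre of its underside); either of the two may be on the left
- small_drum: the small brass drum, bystander, an upright cylinder 36 mm in diameter and 35 mm tall with a small hub on top (origin at the centre of its underside), 150 to 180 mm to one side of the V-block

How it is judged:
By the outcome, as a careful person would: the job done as asked, in the order asked, and still so for the second after the job is handed in, with the robot touching nothing.
It also fails if it takes over 35 s, if anything falls off the work surface, if the arm or the gripper's body presses on something with over 40 N, if the wrist force passes 120 N, or if a joint passes its speed limit or range.

## Working session

There is one attempt and no reset: what is moved stays moved. The work goes in short steps, each a Python script; the robot and the scene stay as the last script left them, time stands still between calls to the robot, and variables do not carry over. Pictures are saved under pics/ and viewed, at most 10 in all, crops included, and the job is handed in when it is done.

```bash
mkdir -p pics; ls; python3 - <<'E'
from workcell import bot, monitor, imaging
import cv2
for n in("top","side"):
    c=imaging.capture(n); cv2.imwrite(f"pics/{n}0.png",c["color"][:,:,::-1])
    print(n,c["fx"],c["fy"],c["cx"],c["cy"],c["k1"],c["R"],c["t"])
s=monitor.sense();print(s["clock"],s["force"],s["eef_rot"],bot.hold_point_z)
E
```

```text
pics
top 473.40327566035774 473.40327566035774 320.85406165245683 193.03477292569735 -0.09441848607516161 [[-0.01087277 -0.99991407  0.00732343]
 [-0.98009327  0.00920471 -0.19832409]
 [ 0.19823964 -0.00933397 -0.98010914]] [0.06359362 0.56873548 0.96124921]
side 439.2458623155359 439.2458623155359 319.9215493622793 193.98946019674779 -0.006752398156614213 [[-0.88393367 -0.46760413  0.00276608]
 [-0.34677913  0.65154138 -0.67471332]
 [ 0.31369652 -0.59736104 -0.73807471]] [0.54457836 0.19143997 0.6979945 ]
0.1 [-0.03539783  0.19039819 -0.07632474] [-1.79901681e+02  6.71142984e-03  2.64033902e+01] 0.0187
```

View pics/top0.png

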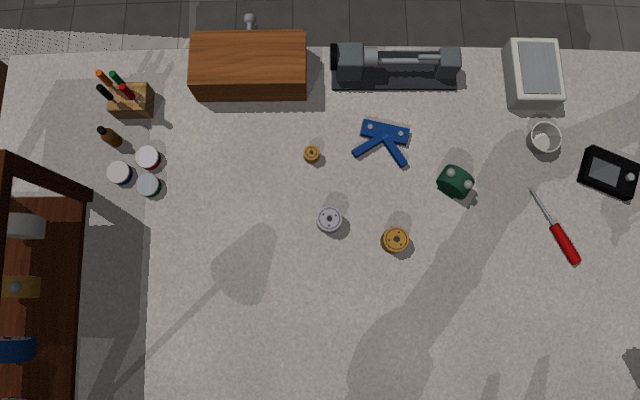

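View pics/side0.png

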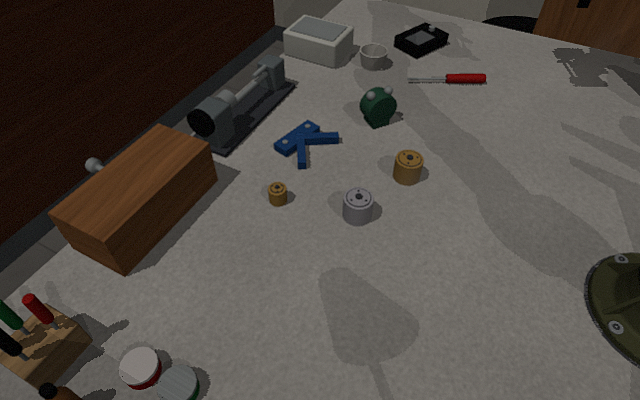

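The top view shows the large brass drum at (396,240), silver at (329,219), small brass at (312,154), and the V at about (383,143), mouth downwards. The side view agrees: large brass (408,167), silver (358,206), small (278,194), V (305,143). Next I mask by colour and cast rays.

```bash
cat > h.py <<'E'
import numpy as np, cv2
from workcell import bot, monitor, imaging
def ray(c,px,z):
    px=np.asarray(px,float).reshape(-1,1,2); K=np.array([[c["fx"],0,c["cx"]],[0,c["fy"],c["cy"]],[0,0,1]])
    u=cv2.undistortPoints(px,K,np.array([c["k1"],0,0,0,0.])).reshape(-1,2)
    R=np.array(c["R"]);t=np.array(c["t"]); o=-R.T@t; d=np.c_[u,np.ones(len(u))]@R
    return o+d*((z-o[2])/d[:,2])[:,None]
def proj(c,X):
    K=np.array([[c["fx"],0,c["cx"]],[0,c["fy"],c["cy"]],[0,0,1]])
    return cv2.projectPoints(np.asarray(X,float).reshape(-1,1,3),cv2.Rodrigues(np.array(c["R"]))[0],np.array(c["t"],float),K,np.array([c["k1"],0,0,0,0.]))[0].reshape(-1,2)
def blobs(c,lo,hi,amin=40):
    m=cv2.inRange(cv2.cvtColor(c["color"],cv2.COLOR_RGB2HSV),lo,hi)
    m=cv2.morphologyEx(m,cv2.MORPH_CLOSE,np.ones((3,3)))
    return [k for k in cv2.findContours(m,cv2.RETR_EXTERNAL,cv2.CHAIN_APPROX_NONE)[0] if cv2.contourArea(k)>amin]
BRASS=((14,110,70),(28,255,255)); BLUE=((105,130,40),(120,255,255))
E
python3 - <<'E'
from h import *
for n,(x0,y0,x1,y1) in dict(top=(290,105,430,265),side=(255,105,440,235)).items():
    c=imaging.capture(n)
    im=c["color"][:,:,::-1].copy()
    for nm,r in(("brass",BRASS),("blue",BLUE)):
        for k in blobs(c,*r):
            (x,y),rad=cv2.minEnclosingCircle(k); 
            if not(x0<x<x1 and y0<y<y1): continue
            print(n,nm,cv2.contourArea(k),x,y,rad,ray(c,[x,y],.03).round(3))
    cv2.imwrite(f"pics/{n}1.png",cv2.resize(im[y0:y1,x0:x1],None,fx=4 if n=="side" else 3.7,fy=4 if n=="side" else 3.7,interpolation=cv2.INTER_CUBIC))
E
```

```text
top brass 538.0 394.4696960449219 239.89772033691406 14.080626487731934 [[ 0.469 -0.101  0.03 ]]
top brass 172.0 310.8033752441406 153.98313903808594 9.019089698791504 [[0.664 0.079 0.03 ]]
top blue 1187.5 381.6446838378906 143.71864318847656 31.063772201538086 [[ 0.687 -0.081  0.03 ]]
side brass 245.5 277.0 193.8333282470703 12.207788467407227 [[0.661 0.089 0.03 ]]
side brass 624.5 408.1360778808594 167.32119750976562 17.838455200195312 [[ 0.467 -0.096  0.03 ]]
side blue 1138.0 306.0 140.5 32.19093704223633 [[ 0.687 -0.071  0.03 ]]
```

View pics/top1.png

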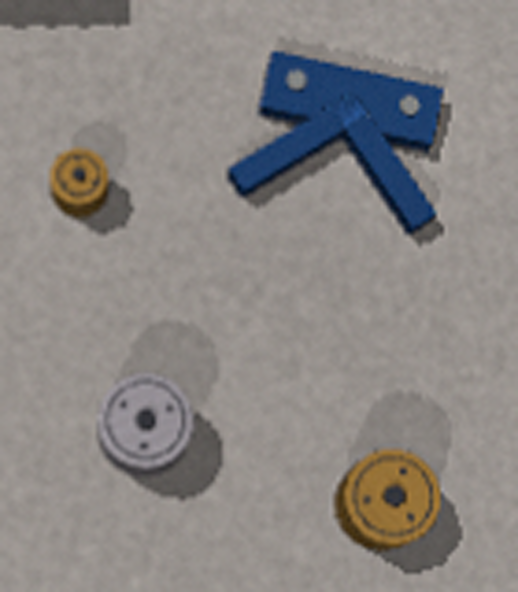

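View pics/side1.png

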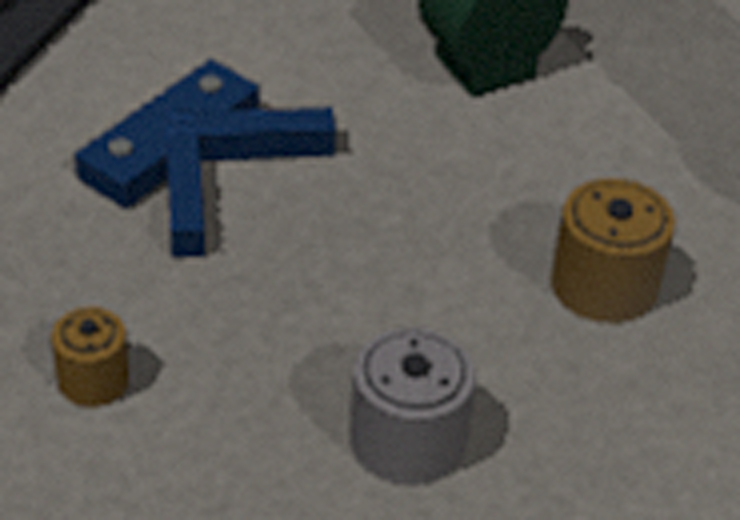

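The crops show drum hubs clearly: large brass at top (396.8,238.8) and side (410,157). The V's inner corner is at top (384,144), its arm tips at about (356,156) and (402,167). In the top view both inner faces are visible, so the blue outline there is the faces' foot (z=0). In the side view the left arm shows its top edge (z=0.022) and the right arm shows its foot.

```bash
cat > m.py <<'E'
from h import *
def hub(c,k,z):
    m=np.zeros((400,640),np.uint8); cv2.drawContours(m,[cv2.convexHull(k)],-1,255,-1); m=cv2.erode(m,np.ones((5,5)))
    g=c["color"].max(2); d=((g<75)&(m>0)).astype(np.uint8)
    n,l,s,ce=cv2.connectedComponentsWithStats(d)
    i=1+np.argmax(s[1:,4]); w=(l==i)*1.0
    return s[i,4],ce[i],ray(c,ce[i],z)[0]
def edge(c,p,q,z):
    p,q=np.array(p,float),np.array(q,float); u=(q-p)/np.linalg.norm(q-p)
    k=max(blobs(c,*BLUE),key=lambda k:cv2.contourArea(k) if 250<k[:,0,0].mean()<430 and 100<k[:,0,1].mean()<200 else 0)[:,0,:].astype(float)
    d=k-p; s=d@u; e=d@np.array([-u[1],u[0]])
    k=k[(s>0)&(s<np.linalg.norm(q-p))&(abs(e)<2.5)]
    f=cv2.fitLine(ray(c,k,z)[:,:2].astype(np.float32),cv2.DIST_HUBER,0,.001,.001).ravel()
    if f[0]>0: f[:2]*=-1   # point back to mouth
    return len(k),f
T=lambda x,y:(290+x/3.7,105+y/3.7)
S=lambda x,y:(255+x/4,105+y/4)
E
python3 - <<'E'
from m import *
for n,es in (("top",[(T(338,146),T(258,190),0),(T(355,155),T(402,225),0)]),("side",[(S(203,170),S(204,235),.022),(S(212,160),S(325,154),0)])):
    c=imaging.capture(n)
    for k in blobs(c,*BRASS):
        X=ray(c,k[:,0,:].mean(0),.03)[0]
        if .4<X[0]<.8 and -.3<X[1]<.3:
            print(n,"hub",hub(c,k,.056 if cv2.contourArea(k)>400 else .038))
    f=[]
    for e in es:
        N,l=edge(c,*e); f.append(l); print(N,l,np.degrees(np.arctan2(l[1],l[0])))
    a,b=f; s=np.linalg.solve(np.c_[a[:2],-b[:2]],b[2:]-a[2:]); C=a[2:]+s[0]*a[:2]
    ax=-(a[:2]/np.linalg.norm(a[:2])+b[:2]/np.linalg.norm(b[:2])); ax/=np.linalg.norm(ax)
    print(n,"corner",C,"yaw",np.degrees(np.arctan2(ax[1],ax[0])),"origin",C-.0396*ax)
E
```

```text
top hub (np.int32(24), array([396.41666667, 238.66666667]), array([ 0.46929517, -0.10130715,  0.056     ]))
top hub (np.int32(8), array([311.125, 151.875]), array([0.66703856, 0.07833454, 0.038     ]))
10 [-0.48358765  0.87529594  0.6800618  -0.0473991 ] 118.91998
19 [-0.848605   -0.529027    0.6668847  -0.11054612] -148.06027
top corner [ 0.702636   -0.08825849] yaw -14.570136 origin [ 0.6643095  -0.07829652]
side hub (np.int32(38), array([274.78947368, 197.86842105]), array([0.65502966, 0.10517567, 0.038     ]))
side hub (np.int32(182), array([405.64835165, 173.55494505]), array([ 0.45949965, -0.05062371,  0.056     ]))
16 [-0.5398178   0.84178185  0.6742792  -0.0405202 ] 122.67123
29 [-0.83535093 -0.549717    0.66075325 -0.11615679] -146.65239
side corner [ 0.7043749  -0.08745083] yaw -11.99058 origin [ 0.6656389 -0.0792239]
```

V origin is about (0.665,-0.079), yaw about -13°, and both views agree within 1.5 mm. The drum at (0.469,-0.101) is then at (-186,-65) mm in the V frame, which fits the given range. The side hub mask failed because of shade, so I check it with the crop pixel. The plan is to push with a two-finger cradle, 28 mm opening, behind the drum.

```bash
python3 - <<'E'
from m import *
c=imaging.capture("side"); P=ray(c,[410,157],.056)[0][:2]; print("side hub",P)
D=np.array([.469,-.101]); 
assert np.linalg.norm(P-D)<.006
D=(D+P)/2
V=np.array([.665,-.0788]); a=np.degrees(np.arctan2(*(V-D)[::-1])); print(D,a)
u=(V-D)/np.linalg.norm(V-D)
bot.gripper_to(.028)
s=D-.048*u
bot.move_to([*s,.15],[180,0,a]); bot.move_l([*s,.014],v=.12)
st=monitor.sense(); print(st["clock"],st["position"],st["eef_rot"],st["force"],st["width"])
c=imaging.capture("top"); cv2.imwrite("pics/top2.png",cv2.resize(c["color"][105:275,290:440,::-1],None,fx=3.5,fy=3.5,interpolation=cv2.INTER_CUBIC))
E
```

```text
side hub [ 0.46810108 -0.0981586 ]
[ 0.46855054 -0.0995793 ] 6.037968800495352
4.625 [ 0.4214617  -0.10481406  0.01461624] [ 1.79966981e+02 -6.75249099e-02  6.03368402e+00] [ 0.96124557 -0.80804062  0.9206175 ] 0.027808326080759102
```

View pics/top2.png

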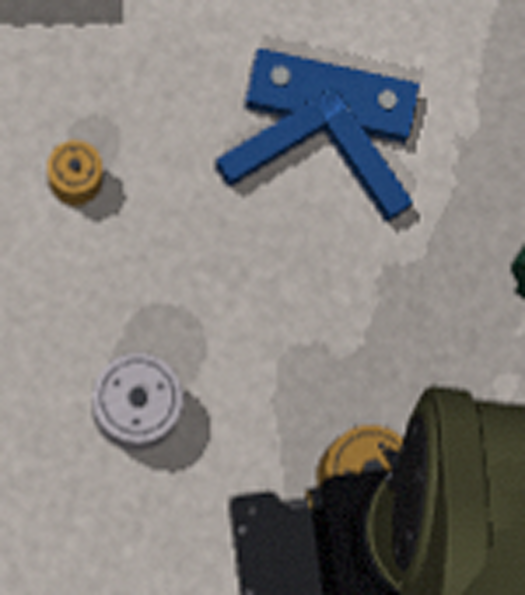

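The gripper is behind the drum, which still stands at crop (365,455), and the way to the V is clear. Next I push to 12 mm short of home, turning to the V's axis, then go in slow steps watching the force.

```bash
python3 - <<'E'
from m import *
V=np.array([.665,-.0788]); y=-13.; u=np.array([np.cos(np.radians(y)),np.sin(np.radians(y))]); off=.0337
D=np.array([.46855,-.0996]); a=6.04; ua=np.array([np.cos(np.radians(a)),np.sin(np.radians(a))])
Z=.014
bot.move_l([*(D-.036*ua),Z],v=.04)
bot.move_l([*(V-(.012+off)*u),Z],[180,0,y],v=.05)
f0=monitor.sense(); print(f0["clock"],f0["force"])
for d in np.arange(-.010,.0075,.0015):
    bot.move_l([*(V+(d-off)*u),Z],v=.02)
    s=monitor.sense(); f=np.array(s["force"])[:2]; p=np.array(s["position"])[:2]
    print(round(d*1000,1),s["clock"],(-f@u).round(2),(f@[-u[1],u[0]]).round(2),((p-V)@u+off).round(4))
    if -f@u>14: break
E
```

```text
9.0917 [-1.16531082  0.80810486  0.01477441]
-10.0 9.3417 1.28 -0.13 -0.0097
-8.5 9.5917 1.3 -0.38 -0.0083
-7.0 9.8417 1.52 0.3 -0.0068
-5.5 10.0917 1.1 0.2 -0.0054
-4.0 10.3417 4.92 0.16 -0.0052
-2.5 10.5917 8.74 -0.13 -0.0051
-1.0 10.8417 13.37 -0.34 -0.005
0.5 11.0917 16.86 0.07 -0.0049
```

Force rises from -5 mm with no lateral force, consistent with seating on both faces. I'm checking with the cameras before backing off.

```bash
python3 - <<'E'
from m import *
t=imaging.capture("top")["color"][100:260,270:450,::-1];s=imaging.capture("side")["color"][95:235,230:430,::-1]
cv2.imwrite("pics/both3.png",np.hstack([cv2.resize(t,(400,356),interpolation=2),cv2.resize(s,(400,356),interpolation=2)]))
E
```

```text
(no output)
```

View pics/both3.png

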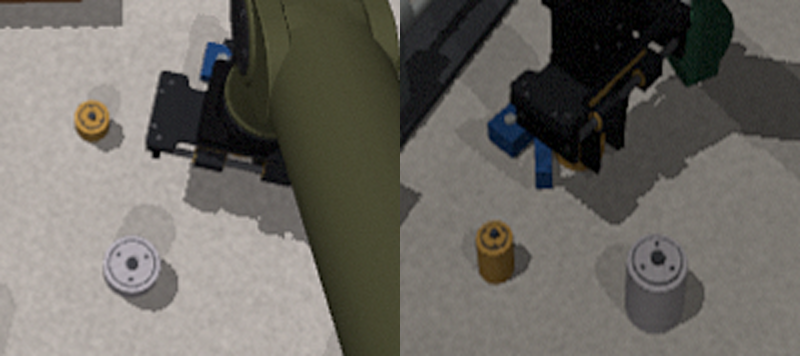

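The gripper hides the drum and both bystanders are untouched. I'll back off straight, rise, clear the view and measure.

```bash
python3 - <<'E'
from m import *
p=np.array(monitor.sense()["position"]); y=np.radians(-13); u=np.array([np.cos(y),np.sin(y),0])
q=p-.06*u; bot.move_l(q,v=.08); q[2]=.2; bot.move_l(q,v=.2); bot.move_to([.33,-.5,.22],[180,0,20])
print(monitor.sense()["clock"])
t=imaging.capture("top");s=imaging.capture("side")
for n,c in(("top",t),("side",s)):
    for k in blobs(c,*BRASS):
        X=ray(c,k[:,0,:].mean(0),.03)[0]
        if .4<X[0]<.8 and -.3<X[1]<.3: print(n,cv2.contourArea(k),hub(c,k,.056 if cv2.contourArea(k)>300 else .038))
V=[.665,-.0788,.056]; print(proj(t,V),proj(s,V))
t=t["color"][110:190,330:430,::-1];s=s["color"][100:180,265:365,::-1]
cv2.imwrite("pics/both4.png",np.hstack([cv2.resize(t,(400,320),interpolation=2),cv2.resize(s,(400,320),interpolation=2)]))
E
```

```text
15.075
top 179.0 (np.int32(8), array([311.125, 151.875]), array([0.66703856, 0.07833454, 0.038     ]))
top 479.5 (np.int32(21), array([382.23809524, 152.61904762]), array([ 0.65881995, -0.07802771,  0.056     ]))
side 250.0 (np.int32(49), array([275.36734694, 198.24489796]), array([0.65359218, 0.10547028, 0.038     ]))
side 472.0 (np.int32(128), array([315.2421875, 149.5      ]), array([ 0.64268418, -0.02998719,  0.056     ]))
[[382.47909234 149.91478495]] [[316.91991817 132.23100044]]
```

View pics/both4.png

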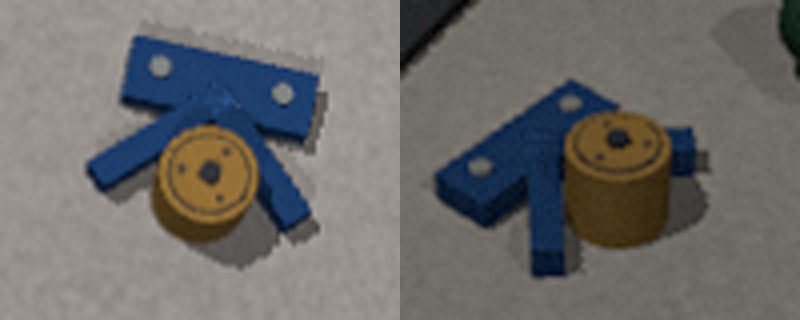

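The drum stands in the V, touching both arms as far as the view shows; hubs at top (382.3,152.6) and side (319.5,134.5). It measures 6 mm short of my first V origin, so I re-check the V from an independent feature: the outer top tip corners lie at V x ≈ 0, y = ±66 mm, top (351.8,151.8) and (408,163.3).

```bash
python3 - <<'E'
from m import *
t=imaging.capture("top");s=imaging.capture("side")
A,B=ray(t,[[351.8,151.8],[408,163.3]],.022)[:,:2]; print(A,B,np.linalg.norm(A-B),"mid",(A+B)/2,"yaw",np.degrees(np.arctan2(*(A-B)[::-1]))-90)
print("hub side",ray(s,[319.5,134.5],.056),"top",ray(t,[382.24,152.6],.056))
for z in (0,.022):
    f=[edge(t,*e,z) for e in((T(338,146),T(258,190)),)]; print(z,f)
# blue values sampled across the right arm's inner face in the top view
k=max(blobs(t,*BLUE),key=cv2.contourArea)
for x in range(388,406,1): print(x,t["color"][160,x],end=" ")
E
```

```text
[ 0.67116103 -0.01375489] [ 0.6432389  -0.14065786] 0.12993848829530139 mid [ 0.65719997 -0.07720637] yaw -12.408916341362328
hub side [[ 0.65685736 -0.07487974  0.056     ]] top [[ 0.65886341 -0.0780336   0.056     ]]
0 [(8, array([-0.47829002,  0.87820196,  0.6781509 , -0.043843  ], dtype=float32))]
0.022 [(8, array([-0.4783122 ,  0.87818986,  0.67167056, -0.04152361], dtype=float32))]
388 [123  93  51] 389 [98 79 56] 390 [108  82  44] 391 [146 110  52] 392 [117  88  46] 393 [95 89 85] 394 [59 61 68] 395 [20 30 48] 396 [ 7 23 42] 397 [11 26 49] 398 [ 30  60 104] 399 [ 32  63 109] 400 [ 29  62 105] 401 [ 31  61 106] 402 [ 28  61 104] 403 [ 28  60 104] 404 [ 29  59 105] 405 [ 26  61 108]
```

Tip span is 130 mm against 132 expected, which puts the origin at (0.657,-0.077). The drum is at (0.658,-0.077) averaged over the two views, so it is home. The earlier offset came from the mask missing the dark inner faces. With the hard stop and no lateral force as well, I'm handing in.

```bash
python3 -c "
from workcell import bot
print(bot.close_job())"
```

```text
the job is handed in; nothing more can be done
None
```

The brass drum was pushed upright into the V-block and let go; it measures within about 2 mm of home, the push ended in a firm stop with no sideways force, the silver and small drums were not touched, and the job is handed in.

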